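# Aim the inspection scope and click its focus lever

## Task

Take the inspection scope by the post at its rear, swing its head until the barrel points squarely at the slim brass cartridge with the splined stem (not the fat mixer cartridge with the square stem), and hold it there steadily for a second. Then let go of that post, take the post of the focus lever and advance the ratchet lever from its free play by exactly four clicks, no more, without swinging the scope off the cartridge. Finish while still gripping the lever post there, and leave both cartridges and the things lying about undisturbed.

Things in the scene. Friction and masses are not known exactly. Their poses are not given: they have to be found in the camera images.
- pivot (a point): Point on the vertical swivel axis of the fixed stand, 130 mm above the bench; head and focus lever both turn about this axis. The stand: grey round foot, 120 mm across, with a neck and a 110 x 270 mm, 10 mm thick stage plate carrying two cartridges. x points from the axis to the middle of the stage.
- scope_head (a joint): Swing of the scope head about the vertical axis through pivot, rad, -0.8 to 0.8; 0 = barrel along pivot's x axis, positive counter-clockwise from above. Friction 1.3 N m (13 N at the aiming post); stays where it is left.
- lens (a point): Centre of the lens at the front end of the black barrel with an aluminium hood (44 mm across), 125 mm from the swivel axis, 48 mm above the bench; x points out along the barrel (line of sight, which passes through the swivel axis and cannot tip up or down), y level to its left.
- aim_post (a point): Grip point of the aiming post: upright black sleeve, 16 mm in diameter, spinning freely on a pin on the tail at the rear of the scope head, 100 mm from the swivel axis, exactly opposite the lens. The point is 130 mm above the bench, the pin's top 155 mm; sleeve from 64 mm up. Turns with the head.
- focus_lever (a joint): Lever angle relative to the head, rad, 0 (back stop) to 1.4, growing counter-clockwise from above. Starts in free play, 0 to 0.09. Each click: the push-back at the post rises to 4 to 8 N as the pawl climbs (from 0.11, then every 0.17), then drops suddenly to nothing and return is locked. Clicks 1 to 5 are complete at 0.25, 0.42, 0.59, 0.76, 0.93. Drag between clicks below 1 N. 13 mm a click at the post.
- lever_post (a point): Grip point of the focus lever's post: free-spinning upright black sleeve, 16 mm in diameter, on a flat arm on top of the scope, 78 mm from the swivel axis. The point is 130 mm above the bench, the top 155 mm; sleeve from 98 mm up. Lever at 0: 126 degrees clockwise (from above) from the barrel, to its right and rear; advancing carries it forward. All else on the scope but the posts is below 100 mm.
- brass_mid (a point): Centre, half-way up, of the brass cartridge to be looked at: slim, 27 mm across and 59 mm high, with a hexagon and a thin splined stem on top; stands loose on the stage plate, about 0.2 to 0.25 m from the swivel axis and to the left or the right of the middle.
- mixer_mid (a point): Centre, half-way up, of the other cartridge: fat smooth drum 35 mm across, 64 mm high with its thin square stem; stands loose on the stage plate on the other side. Not to be aimed at or moved.
- tin: Bystander: round flat metal tin, 64 mm across, 22 mm high, loose on the bench; origin at the centre of its underside.
- wrench: Bystander: adjustable wrench, 153 x 46 x 10 mm, loose on the bench; origin at the middle of its underside.
- elbow: Bystander: brass pipe elbow, 51 x 44 x 25 mm, loose on the bench; origin at the middle of its underside.
There are look-alikes about, which are no part of the job. Leave any orange look-alike of the part that bears brass_mid alone.

How it is judged:
On the way, in this order (a step that is already met when the one before it is completed fails the run):
1. the scope, held by hand at its head, points at the brass cartridge and stays steady for a second, before the lever's first click (y of brass_mid in the frame of lens between -0.009 and 0.009 m and x of brass_mid in the frame of lens above 0 m and velocity of joint scope_head between -0.03 and 0.03 rad/s and contact force between the fingers and aim_grip above 1 N and value of joint focus_lever below 0.24 rad), for 0.8 s.
2. the first click of the focus lever (value of joint focus_lever above 0.25 rad).
At the end, for the whole second after the job is handed in: Lever past the fourth click, not the fifth (0.75 to 0.90 rad), at rest, gripped with over 2 N; line of sight within 12 mm of the brass cartridge (9 mm while aiming); cartridges upright, brass one moved under 15 mm, mixer cartridge, tin, wrench and elbow under 20 mm (value of joint focus_lever between 0.745 and 0.9 rad and velocity of joint focus_lever between -0.05 and 0.05 rad/s and contact force between the fingers and lever_grip above 2 N and y of brass_mid in the frame of lens between -0.012 and 0.012 m and x of brass_mid in the frame of lens above 0 m and angle between each of brass_mid, mixer_mid's own z axis and vertical below 0.1 rad and distance of brass_mid from where it was at the start of the episode below 0.015 m and distance of each of mixer_mid, tin, wrench, elbow from where it was at the start of the episode below 0.02 m); the arm keeps its last pose, push and grip.
It fails at once if the lever is advanced past the fifth click (value of joint focus_lever above 0.92 rad).
It fails at once if a cartridge is knocked (distance of brass_mid from where it was at the start of the episode above 0.02 m or distance of mixer_mid from where it was at the start of the episode above 0.025 m).
It fails at once if the tin, wrench or elbow is knocked away (distance of any of tin, wrench, elbow from where it was at the start of the episode above 0.025 m).
It also fails if it takes over 72 s, if anything falls off the work surface, if the arm or the gripper's body presses on something with over 40 N, if the wrist force passes 120 N, or if a joint passes its speed limit or range.

## Robot

A 6-joint arm with a two-finger parallel gripper is mounted at the origin on a cart in front of the work surface, level with it; the furniture and walls round the work are solid. World frame = base frame: x ahead of the robot, y to its left, z up, the work surface at z = 0. Lengths are in m, angles in rad, forces in N, time in s.
With the tool pointing down it reaches from about 0.225 to 0.725 m from the base axis. Payload 3.1 kg.
Tool frame: the origin (TCP) lies midway between the tips of the shut fingers; the grasp point (between the pads) lies manip.grasp_offset behind it (manip.grasp_offset is the distance from the TCP to the grasp point, in m); z points along the fingers, y is the line along which they close (so a half turn about z gives the same grasp; the last joint's range is limited). The gripper opens to 85 mm and grips with 20 to 120 N. Pads are 22 mm wide; open, the fingers measure 114 mm over their backs; the gripper's body (76 mm by 85 mm) begins 54 mm behind the grasp point. The pads swing forward as they close: fully open they stand 13 mm farther back than shut.
Start: joints at [-1.379, 0.048, 0.099, 1.622, 0, 1.443], TCP at [0.165, -0.498, 0.231] pointing down, gripper open.
Joint ranges: [-2.91, 2.91], [-0.99, 1.94], [-1.21, 1.42], [-2.12, 2.29], [-1.49, 1.47], [-3.14, 3.14]. Speed limits (rad/s): [2.79, 2.79, 3.14, 3.14, 3.14, 3.14].

## Interface

Orientations are given as a 3x3 rotation matrix whose columns are the frame's x, y, z axes.
In Python, from station import observe, vision, ticket, finder, manip gives the robot as it stands.
- The arm moves only by the shell command python3 -m inch 'ROWS' [FORCE]. ROWS is JSON, one flat list of numbers, 7 for each row, row after row: the shift along the tool's x, y, z in m, then the turn, a rotation vector about the tool's x, y, z in rad, then the finger opening in m, from 0 to 0.0854. A call has 1 to 10 rows; each row shifts and turns the commanded pose from where the row before left it, along the tool's axes as they then stand; what a row does not reach is not made up. A row lasts 1/8 s, in which the tool goes at most 62.5 mm and 10.7 degrees, less where a joint would pass 70% of its speed; a pose out of reach is approached as far as the arm can. A call with a gripper value outside its range is refused whole. The fingers move at their own pace and stop on an object; FORCE is the grip in N (left out, the last holds). Time passes only in rows, so rows that do not move let the fingers close. It gives the time, the measured TCP pose, the force, the opening and the grip force at its end, in the units of the state.
- observe(): the state, without advancing time (a new reading comes with each control period).
- vision.get_image(name): name is "scene" or "top"; returns a dict with "image" (400x640x3 uint8, red, green, blue), "z_map" (400x640 float32, m along the optical axis (not along the pixel's ray), 0 where there is no reading), "camera_matrix" (3x3 intrinsics, pixels), "extrinsics" (4x4, takes a point from camera to world coordinates). Camera axes: x right, y down, z forward; pixel columns grow to the right and rows downward; lengths in m; the calibration is good to about 2 mm. A picture is of the moment at which its call begins.
- ticket.finish_job(): hands the job in; it is judged then, once.
Trained networks look in the newest picture that a camera, given by its name, has taken for a name from the list of things; names that differ only in an ending like _2 or _b are one class to them, and where a whole thing is asked for, a point or a joint stands for the part that bears it (a point fixed in the world has none). Each returns a list of dicts, best first, with "confidence" (0 to 1); they miss things now and then, are a little off and sometimes report something else, mostly with a low value. They report only what shows in the picture. A call takes as long as a camera call. They do not tell look-alikes from the thing itself.
- finder.find_in(camera, name): "point" ([column, row] in pixels, amid what is visible of it).
- finder.trace(camera, name): "region" (400x640 bool, what is visible of it) and "point" ([column, row] in pixels, amid what is visible of it).
The state is a dict: "t": time; "joint_positions": joint angles; "dq": joint speeds; "tau": joint torques, N m; "ee_pos": TCP position; "orientation": TCP orientation; "ft_force": force on the tool from outside, world axes, zero at the start; "moment": the same for the moment, N m; "width": finger opening in m; "gripper_force": force on a finger pad.
Only numpy, scipy, OpenCV 4.12 (cv2) and the standard library are available. Lean on these libraries where they do the work, as an engineer would, in place of code of your own. Each camera call takes 0.05 s, during which the arm holds its last target. There are 200 camera calls.

## Working session

There is one attempt and no reset: what is moved stays moved. The work goes in short steps, Python scripts to look and compute and a shell command to move; the robot and the scene stay as the last step left them, time stands still between calls to the robot, and variables do not carry over. Pictures are saved under pics/ and viewed, at most 10 in all, crops included, and the job is handed in when it is done.

```bash
mkdir -p pics; ls
cat > h.py <<'E'
import numpy as np, cv2
from station import observe, vision, ticket, finder, manip
def world(im,uv,z=None,plane=None):
    K,T=im["camera_matrix"],im["extrinsics"]
    d=np.linalg.inv(K)@np.array([uv[0],uv[1],1.0])
    if plane is not None:
        r=T[:3,:3]@d; return T[:3,3]+r*(plane-T[2,3])/r[2]
    if z is None: z=im["z_map"][int(round(uv[1])),int(round(uv[0]))]
    return T[:3,:3]@(d*z)+T[:3,3]
def cloud(im):
    K,T=im["camera_matrix"],im["extrinsics"]
    v,u=np.mgrid[:400,:640]; d=np.stack([u,v,np.ones_like(u)],-1)@np.linalg.inv(K).T
    return (d*im["z_map"][...,None])@T[:3,:3].T+T[:3,3]
E
python3 - <<'E'
from h import *
np.set_printoptions(precision=3,suppress=True)
print(manip.grasp_offset, {k:observe()[k] for k in("t","ee_pos","orientation","width","ft_force")})
for c in("scene","top"):
    im=vision.get_image(c); cv2.imwrite(f"pics/{c}.png",im["image"][...,::-1])
    print(c,im["extrinsics"][:3,3],im["extrinsics"][:3,2])
    for n in("pivot","scope_head","lens","aim_post","lever_post","brass_mid","mixer_mid","tin","wrench","elbow"):
        try:
            for r in finder.find_in(c,n)[:4]:
                print(n,np.round(r["point"]),round(r["confidence"],2),world(im,r["point"]))
        except Exception as e: print(n,e)
E
```

```text
pics
0.0187 {'t': 0.0, 'ee_pos': array([ 0.165, -0.498,  0.23 ]), 'orientation': array([[ 0.949,  0.314, -0.   ],
       [ 0.314, -0.949,  0.002],
       [ 0.   , -0.002, -1.   ]]), 'width': 0.08552373464936179, 'ft_force': array([-0.021, -0.895, -0.084])}
scene [0.248 0.535 0.75 ] [ 0.372 -0.555 -0.744]
pivot [348. 199.] 0.68 [0.525 0.002 0.064]
pivot [348. 163.] 0.18 [ 0.593 -0.116  0.037]
scope_head [328. 222.] 0.58 [0.52  0.092 0.086]
lens [328. 221.] 0.95 [0.52  0.089 0.086]
aim_post [305. 240.] 0.63 [0.513 0.179 0.135]
lever_post [355. 231.] 0.51 [0.451 0.112 0.13 ]
brass_mid [318. 140.] 0.57 [ 0.7   -0.151  0.031]
brass_mid [350. 162.] 0.56 [ 0.591 -0.118  0.041]
mixer_mid [410. 180.] 0.66 [ 0.445 -0.134  0.045]
tin [369. 289.] 0.79 [0.397 0.142 0.021]
wrench [232. 252.] 0.59 [0.679 0.209 0.006]
elbow [294. 318.] 0.87 [0.485 0.264 0.016]
top [0.422 0.044 0.999] [ 0.147 -0.001 -0.989]
pivot [377. 223.] 0.82 [ 0.522 -0.09   0.011]
scope_head [308. 221.] 0.82 [0.523 0.077 0.099]
lens [306. 222.] 0.9 [0.521 0.081 0.097]
aim_post [264. 223.] 0.59 [0.516 0.17  0.15 ]
lever_post [293. 249.] 0.62 [0.459 0.109 0.153]
brass_mid [401. 149.] 0.66 [ 0.701 -0.154  0.043]
mixer_mid [402. 252.] 0.64 [ 0.447 -0.138  0.058]
tin [287. 274.] 0.6 [0.404 0.134 0.02 ]
tin [262. 223.] 0.51 [0.515 0.174 0.156]
wrench [255. 167.] 0.82 [0.678 0.214 0.002]
elbow [236. 242.] 0.69 [0.485 0.259 0.019]
elbow [402. 251.] 0.61 [ 0.45  -0.137  0.069]
```

Run:
```python
import cv2
a=cv2.imread("pics/scene.png"); t=cv2.imread("pics/top.png")
cv2.imwrite("pics/crop_s.png",cv2.resize(a[110:260,250:450],(800,600),interpolation=cv2.INTER_CUBIC))
cv2.imwrite("pics/crop_t.png",cv2.resize(t[120:300,220:460],(800,600),interpolation=cv2.INTER_CUBIC))
```

```text
(no output)
```

View pics/scene.png

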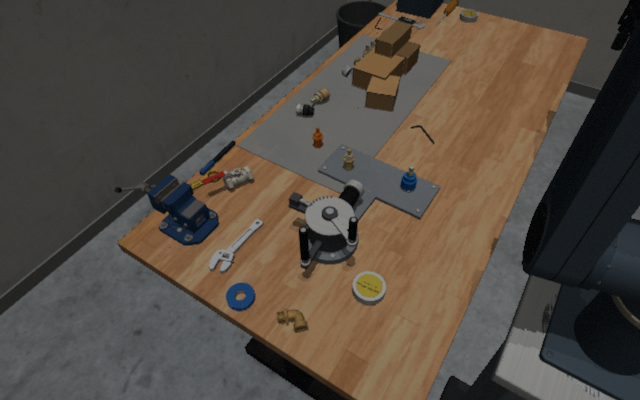

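View pics/crop_s.png

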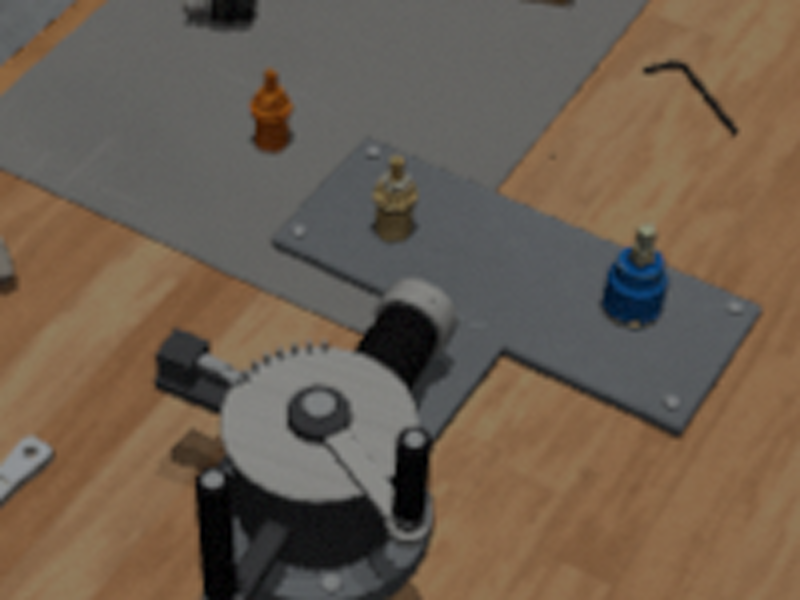

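View pics/crop_t.png

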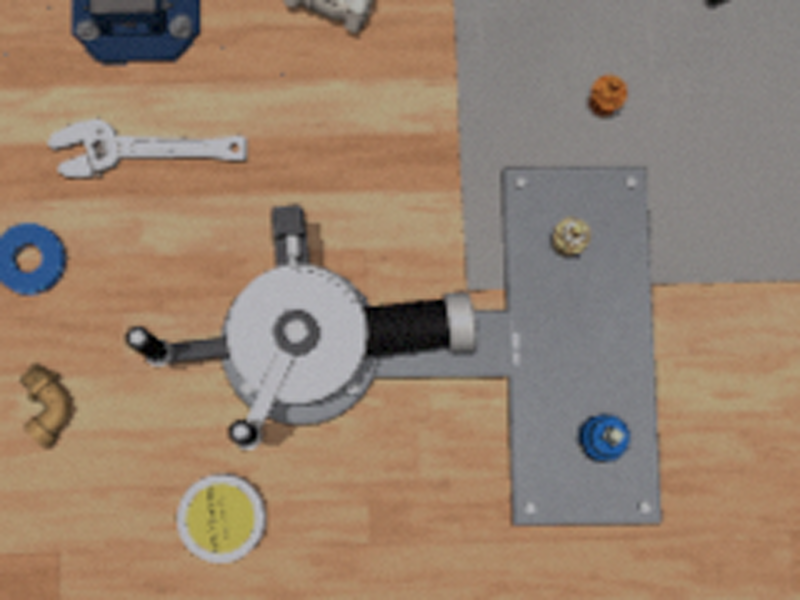

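The scene crop shows three possible brass cartridges. The brass one on the plate is at scene (349,162), top (391,191). The orange look-alike off the plate is at scene (318,140), and the blue mixer is at scene (410,180). I choose the brass one on the plate. The aim post is at scene (303,240), top (261,222), and the lever post is at scene (353,228), top (293,250).

```bash
cat > meas.py <<'E'
from h import *
from scipy.optimize import least_squares
np.set_printoptions(precision=4,suppress=True)
def near(P,c,r): return np.hypot(P[...,0]-c[0],P[...,1]-c[1])<r
def circ(xy,R,c0):
    return least_squares(lambda c:np.hypot(*(xy-c).T)-R,c0,loss="soft_l1",f_scale=.002).x
def posts(ims,ca,cl,r=.03):
    for nm,c in(("aim",ca),("lever",cl)):
        for k,im in ims.items():
            P=cloud(im); m=near(P,c,r)&(P[...,2]>.108)&(P[...,2]<.17)
            q=P[m]; 
            if len(q)<5: print(nm,k,"few",len(q));continue
            print(nm,k,len(q),"zmax",q[:,2].max(),"mean",q.mean(0),"cyl",circ(q[q[:,2]<.148][:,:2],.008,q[:,:2].mean(0)) if (q[:,2]<.148).sum()>5 else None)
E
python3 - <<'E'
from meas import *
ims={c:vision.get_image(c) for c in("scene","top")}
for k,im in ims.items():
    P=cloud(im); z=P[...,2]
    m=near(P,(.522,.08),.08)&(z>.085)&(z<.106)
    q=P[m]; h,e=np.histogram(q[:,2],20); print(k,"disc n",len(q),"mean",q.mean(0)); print(h,e[[0,-1]])
    mk=m.astype(np.uint8)*255; mk=cv2.morphologyEx(mk,cv2.MORPH_OPEN,np.ones((3,3)))
    cs=max(cv2.findContours(mk,cv2.RETR_EXTERNAL,cv2.CHAIN_APPROX_NONE)[0],key=len)[:,0]
    b=np.array([world(im,p,plane=.098) for p in cs])[:,:2]
    s=least_squares(lambda c:np.hypot(b[:,0]-c[0],b[:,1]-c[1])-c[2],[.52,.08,.06],loss="soft_l1",f_scale=.002).x; print("circle",s)
    # brass, mixer
    for n,c,R,lo,hi in(("brass",(.591,-.118),.0135,.018,.07),("mixer",(.447,-.137),.0175,.018,.07)):
        m=near(P,c,.035)&(z>lo)&(z<.085); q=P[m]; print(n,len(q),q.mean(0),q[:,2].max(), "cyl",circ(q[q[:,2]<.045][:,:2],R,q[:,:2].mean(0)), "top",q[q[:,2]>q[:,2].max()-.01].mean(0))
    # stage edges
posts(ims,(.515,.175),(.456,.11))
E
```

```text
scene disc n 1433 mean [0.5258 0.0797 0.089 ]
[417 341 149  36  27  48  76  81  75  56  29  20  26  21  11   4   3   4
   3   6] [0.085 0.106]
circle [0.5138 0.0958 0.0326]
brass 146 [ 0.5952 -0.1221  0.0416] 0.06747614344936825 cyl [ 0.5988 -0.1302] top [ 0.5974 -0.1261  0.0637]
mixer 259 [ 0.4481 -0.1376  0.0417] 0.0744307098419088 cyl [ 0.4508 -0.1475] top [ 0.4497 -0.1439  0.0699]
top disc n 970 mean [0.5266 0.0799 0.0889]
[258 200  95  48  29  25  36  61  40  36  40  23  24  14  16  10   8   5
   0   2] [0.085  0.1028]
circle [0.517  0.1321 0.0517]
brass 99 [ 0.5967 -0.1226  0.046 ] 0.06704762835986733 cyl [ 0.6011 -0.1255] top [ 0.5986 -0.1242  0.063 ]
mixer 168 [ 0.4503 -0.1389  0.0441] 0.07642074333538795 cyl [ 0.4514 -0.1441] top [ 0.4508 -0.1414  0.0717]
aim scene 193 zmax 0.15844742620965424 mean [0.5163 0.1775 0.1376] cyl [0.5191 0.1738]
aim top 66 zmax 0.1579096822253775 mean [0.5183 0.1751 0.1449] cyl [0.5199 0.1774]
lever scene 182 zmax 0.15719589696936898 mean [0.4549 0.1134 0.1376] cyl [0.4571 0.1088]
lever top 56 zmax 0.15716295187070728 mean [0.4572 0.1111 0.1497] cyl [0.4579 0.1125]
```

Run:
```python
from meas import *
ims={c:vision.get_image(c) for c in("scene","top")}
for k,im in ims.items():
    P=cloud(im); z=P[...,2]; g=im["image"].astype(int)
    m=near(P,(.525,.08),.056)&(z>.08)&(z<.112)&(g.min(-1)>110)
    mk=m.astype(np.uint8)*255; mk=cv2.morphologyEx(mk,cv2.MORPH_CLOSE,np.ones((5,5)))
    mk=cv2.morphologyEx(mk,cv2.MORPH_OPEN,np.ones((5,5)))
    cs=max(cv2.findContours(mk,cv2.RETR_EXTERNAL,cv2.CHAIN_APPROX_NONE)[0],key=len)
    b=np.array([world(im,p,plane=.086) for p in cs[:,0]])[:,:2]
    s=least_squares(lambda c:np.hypot(b[:,0]-c[0],b[:,1]-c[1])-c[2],[.52,.08,.05],loss="soft_l1",f_scale=.001); print(k,len(b),"circle",s.x,np.abs(s.fun).mean())
    m=near(P,(.525,.08),.025)&(z>.092); q=P[m]; print("hub",q.mean(0),len(q))
    # barrel hood: front end
    m=near(P,(.54,-.035),.03)&(z>.06); print("hood",P[m].mean(0),P[m][:,2].max())
    # foot z<.02 & stage plate outline
    m=(z>.006)&(z<.016)&(P[...,0]>.38)&(P[...,0]<.68)&(P[...,1]<-.06)&(P[...,1]>-.22)
    pts=P[m][:,:2].astype(np.float32); mk=cv2.morphologyEx(m.astype(np.uint8),cv2.MORPH_OPEN,np.ones((5,5)))
    pts=P[mk>0][:,:2].astype(np.float32); r=cv2.minAreaRect(pts); print("stage",r)
for a,l in((np.array([.5195,.1755]),np.array([.4575,.1105])),):
    s=least_squares(lambda p:[np.hypot(*(p-a))-.1,np.hypot(*(p-l))-.078],[.525,.08]).x; print("pivot by posts",s)
```

```text
scene 133 circle [0.5279 0.0745 0.0459] 0.0017588119573917003
hub [0.524  0.0772 0.0955] 181
hood [ 0.5333 -0.0299  0.0652] 0.07227419114777422
stage ((0.5222290754318237, -0.12576715648174286), (0.12992189824581146, 0.2702473998069763), 89.20623016357422)
top 122 circle [0.5271 0.0776 0.0474] 0.0011345763734525963
hub [0.5258 0.0783 0.0953] 141
hood [ 0.5352 -0.0288  0.0646] 0.07135284127384878
stage ((0.5221400260925293, -0.12302551418542862), (0.12483616918325424, 0.2660844027996063), 87.85868835449219)
pivot by posts [0.5274 0.0758]
```

```bash
cat >> h.py <<'E'
def go(x,y,z):
    s=observe(); d=s["orientation"].T@(np.array([x,y,z])-s["ee_pos"]); print("tool shift",np.round(d,4)); return d
E
python3 -m inch '[0,0,0,0,0,-0.1825,0.085, 0,0,0,0,0,-0.1825,0.085, 0,0,0,0,0,-0.1825,0.085, 0,0,0,0,0,-0.1825,0.085, 0,0,0,0,0,-0.1825,0.085, 0,0,0,0,0,-0.1825,0.085, 0,0,0,0,0,-0.1825,0.085, 0,0,0,0,0,-0.1825,0.085, 0,0,0,0,0,0,0.085]' 40
python3 - <<'E'
from h import *
print(observe()["orientation"].round(3),observe()["joint_positions"].round(2)); go(.5195,.1755,.231)
E
```

```text
t: 2.42
ee_pos: [0.165, -0.4984, 0.2313]
orientation: [[-0.205, 0.979, -0.0], [0.979, 0.205, -0.0], [-0.0, -0.0, -1.0]]
ft_force: [-0.2, 0.6, 0.2]
width: 0.085
gripper_force: 0.0
[[-0.205  0.979 -0.   ]
 [ 0.979  0.205 -0.   ]
 [-0.    -0.    -1.   ]] [-1.38  0.05  0.1   1.62 -0.   -0.01]
tool shift [5.867e-01 4.854e-01 3.000e-04]
```

```bash
python3 -m inch '[0.037,0.030,0,0,0,0,0.085, 0.037,0.030,0,0,0,0,0.085, 0.037,0.030,0,0,0,0,0.085, 0.037,0.030,0,0,0,0,0.085, 0.037,0.030,0,0,0,0,0.085, 0.037,0.030,0,0,0,0,0.085, 0.037,0.030,0,0,0,0,0.085, 0.037,0.030,0,0,0,0,0.085]'
python3 -m inch '[0.037,0.031,0,0,0,0,0.085, 0.037,0.031,0,0,0,0,0.085, 0.037,0.031,0,0,0,0,0.085, 0.037,0.031,0,0,0,0,0.085, 0.037,0.031,0,0,0,0,0.085, 0.037,0.031,0,0,0,0,0.085, 0.037,0.031,0,0,0,0,0.085, 0,0,0,0,0,0,0.085]'
python3 - <<'E'
from h import *
go(.5195,.1755,.150);print(observe()["joint_positions"].round(2))
E
```

```text
t: 3.42
ee_pos: [0.339, -0.1577, 0.2315]
orientation: [[-0.204, 0.979, 0.001], [0.979, 0.204, -0.001], [-0.001, 0.001, -1.0]]
ft_force: [0.5, 0.0, 1.0]
width: 0.0853
gripper_force: 0.0
t: 4.42
ee_pos: [0.4975, 0.1418, 0.2303]
orientation: [[-0.209, 0.978, -0.001], [0.978, 0.209, 0.0], [0.001, -0.001, -1.0]]
ft_force: [-0.1, -1.0, 0.7]
width: 0.085
gripper_force: 0.0
tool shift [0.0283 0.0286 0.0803]
[0.15 0.03 0.08 1.62 0.   1.51]
```

```bash
python3 -m inch '[0.028,0.0285,0,0,0,0,0.085, 0,0,0.04,0,0,0,0.085, 0,0,0.04,0,0,0,0.085, 0,0,0.038,0,0,0,0.085, 0,0,0,0,0,0,0.085]'
python3 - <<'E'
from h import *
go(.5195,.1755,.111)
im=vision.get_image("scene"); cv2.imwrite("pics/g1.png",cv2.resize(im["image"][150:300,220:420,::-1],(800,600),interpolation=cv2.INTER_CUBIC))
E
```

```text
t: 5.05
ee_pos: [0.5155, 0.171, 0.1095]
orientation: [[-0.205, 0.979, -0.009], [0.979, 0.205, -0.002], [-0.0, -0.009, -1.0]]
ft_force: [-0.8, -0.7, 0.6]
width: 0.0851
gripper_force: 0.0
tool shift [ 0.0035  0.0048 -0.0015]
```

View pics/g1.png

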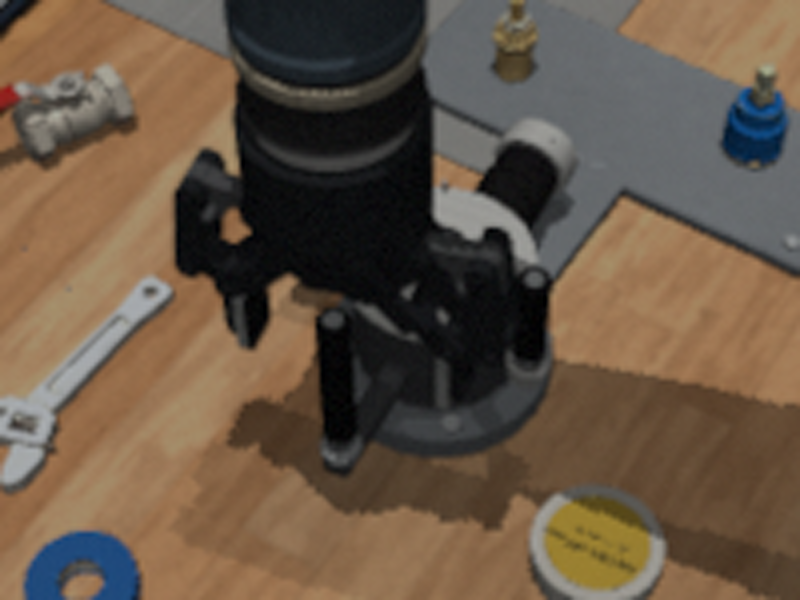

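The crop shows the aim post standing between the open fingers, post top at crop (333,318), fingertips at about (245,340) and (460,350). The middle of the hand is about 5 mm toward −x of the post, which agrees with the calculated shift.

```bash
python3 -m inch '[0.0035,0.005,0,0,0,0,0.085, 0,0,0,0,0,0,0.04, 0,0,0,0,0,0,0.012, 0,0,0,0,0,0,0.012, 0,0,0,0,0,0,0.012, 0,0,0,0,0,0,0.012, 0,0,0,0,0,0,0.012, 0,0,0,0,0,0,0.012]' 40
python3 - <<'E'
from h import *
s=observe(); print(s["ee_pos"],s["width"],s["gripper_force"],s["ft_force"]); go(.4932,.1707,.110)
E
```

```text
t: 6.1
ee_pos: [0.5209, 0.1767, 0.1138]
orientation: [[-0.208, 0.978, -0.004], [0.978, 0.208, -0.001], [-0.0, -0.004, -1.0]]
ft_force: [-5.9, -1.5, 5.4]
width: 0.0148
gripper_force: 39.1
[0.52094131 0.17665812 0.11379705] 0.014781710936014329 39.12774324417114 [-5.94216828 -1.45827366  5.44275831]
tool shift [-0.0001 -0.0284  0.0039]
```

```bash
python3 -m inch '[0.00025,-0.0036,0,0,0,0,0.012, 0.00025,-0.0036,0,0,0,0,0.012, 0.00025,-0.0036,0,0,0,0,0.012, 0.00025,-0.0036,0,0,0,0,0.012, -0.00025,-0.0036,0,0,0,0,0.012, -0.00025,-0.0036,0,0,0,0,0.012, -0.00025,-0.0036,0,0,0,0,0.012, -0.00025,-0.0036,0,0,0,0,0.012, 0,0,0,0,0,0,0.012]' 40
cat >> meas.py <<'E'
def barrel(ims,a=-70.4,piv=(.527,.0765)):
    for k,im in ims.items():
        P=cloud(im); z=P[...,2]; d=np.array([np.cos(np.radians(a)),np.sin(np.radians(a))]); v=P[...,:2]-piv
        s=v@d; n=v@np.array([-d[1],d[0]])
        m=(s>.062)&(s<.13)&(abs(n)<.035)&(z>.03)&(z<.08)&near(P,np.array(piv)+d*.1,.06)
        q=P[m]
        # axis fit: level cylinder surface r .022 hood / barrel; use silhouettes: highest ridge points
        for lo,hi in((.062,.1),(.1,.13)):
            b=m&(s>lo)&(s<hi); Z=z[b]; N=n[b]; S=s[b]
            if len(Z)<10: print(k,"few");continue
            f=least_squares(lambda c:np.hypot(N-c[0],Z-c[2])-c[1],[0,.02,.048],loss="soft_l1",f_scale=.001)
            print(k,"axis offset n",f.x.round(4),"at s",S.mean().round(3),len(Z),"deg",(a+np.degrees(np.arctan2(f.x[0],S.mean()))).round(2))
E
python3 - <<'E'
from meas import *
s=observe(); print(s["ee_pos"],s["width"],s["gripper_force"],s["ft_force"]); go(.4932,.1707,.110)
ims={c:vision.get_image(c) for c in("scene","top")}
barrel(ims)
for k,im in ims.items():
    cv2.imwrite(f"pics/b_{k}.png",im["image"][...,::-1])
    P=cloud(im);z=P[...,2]
    for n,c,R in(("brass",(.598,-.126),.0135),):
        m=near(P,c,.03)&(z>.018)&(z<.085); q=P[m]
        for lo,hi in((.018,.04),(.02,.05)):
            b=q[(q[:,2]>lo)&(q[:,2]<hi)]; print(k,n,circ(b[:,:2],R,q[:,:2].mean(0)))
        reg=[r for r in finder.trace(k,"brass_mid")]
        for r in reg[:2]: 
            vv,uu=np.nonzero(r["region"]); print(r["confidence"],world(im,(uu.mean(),vv.mean()),plane=.0395),(uu.mean(),vv.mean()))
E
```

```text
t: 7.22
ee_pos: [0.4998, 0.1728, 0.1139]
orientation: [[-0.208, 0.978, 0.01], [0.978, 0.208, 0.004], [0.002, 0.011, -1.0]]
ft_force: [11.7, 4.2, -5.5]
width: 0.0151
gripper_force: 39.2
[0.4998 0.1728 0.1139] 0.015148603945782138 39.18619394302368 [11.7429  4.1995 -5.5439]
tool shift [-0.0007 -0.007   0.0038]
scene axis offset n [-0.0061  0.0186  0.0472] at s 0.084 133 deg -74.55
scene axis offset n [-0.0084  0.0199  0.0482] at s 0.113 168 deg -74.67
top axis offset n [-0.0042  0.018   0.0467] at s 0.081 239 deg -73.38
top axis offset n [-0.0066  0.0203  0.0476] at s 0.112 175 deg -73.75
scene brass [ 0.5992 -0.1303]
scene brass [ 0.5996 -0.131 ]
0.55 [ 0.5947 -0.121   0.0395] (np.float64(348.5548387096774), np.float64(160.61290322580646))
top brass [ 0.6003 -0.1255]
top brass [ 0.601 -0.126]
0.67 [ 0.7041 -0.1561  0.0395] (np.float64(401.28155339805824), np.float64(148.35922330097088))
0.44 [ 0.5976 -0.1231  0.0395] (np.float64(390.33663366336634), np.float64(190.87128712871288))
```

```bash
python3 -m inch '[-0.0003,-0.0024,0,0,0,0,0.012, -0.0003,-0.0024,0,0,0,0,0.012, -0.0003,-0.0024,0,0,0,0,0.012, 0,0,0,0,0,0,0.012, 0,0,0,0,0,0,0.012]' 40
python3 - <<'E'
from meas import *
s=observe(); p=s["ee_pos"]; print(p,s["dq"],s["ft_force"],np.degrees(np.arctan2(p[1]-.0765,p[0]-.527))-180)
ims={c:vision.get_image(c) for c in("scene","top")}
barrel(ims)
E
```

```text
t: 8.05
ee_pos: [0.4931, 0.1705, 0.1139]
orientation: [[-0.208, 0.978, 0.01], [0.978, 0.208, 0.004], [0.002, 0.011, -1.0]]
ft_force: [11.0, 4.2, -5.1]
width: 0.0148
gripper_force: 39.3
[0.4931 0.1705 0.1139] [-0.0018 -0.0003 -0.0018  0.0003 -0.001   0.0004] [11.0471  4.1631 -5.1451] -70.16186724693839
scene axis offset n [0.0055 0.0237 0.0473] at s 0.086 35 deg -66.73
scene axis offset n [0.0017 0.0217 0.0483] at s 0.114 79 deg -69.55
top axis offset n [0.0013 0.0178 0.047 ] at s 0.081 236 deg -69.45
top axis offset n [0.0017 0.021  0.0465] at s 0.112 176 deg -69.51
```

```bash
python3 -m inch '[0,0,0,0,0,0,0.012, 0,0,0,0,0,0,0.012, 0,0,0,0,0,0,0.012, 0,0,0,0,0,0,0.012, 0,0,0,0,0,0,0.012, 0,0,0,0,0,0,0.012, 0,0,0,0,0,0,0.012, 0,0,0,0,0,0,0.012]' 40
python3 -m inch '[0,0.003,0,0,0,0,0.012, 0,0.003,0,0,0,0,0.012, 0,0,0,0,0,0,0.012]'
python3 -m inch '[0,0,0,0,0,0,0.03, 0,0,0,0,0,0,0.06, 0,0,0,0,0,0,0.085, 0,0,0,0,0,0,0.085, 0,0,0,0,0,0,0.085]'
python3 -m inch '[0,0,-0.04,0,0,0,0.085, 0,0,-0.04,0,0,0,0.085, 0,0,0,0,0,-0.18,0.085, 0,0,0,0,0,-0.18,0.085, 0,0,0,0,0,-0.18,0.085, 0,0,0,0,0,-0.18,0.085, 0,0,0,0,0,-0.18,0.085, 0,0,0,0,0,-0.18,0.085, 0,0,0,0,0,-0.18,0.085, 0,0,0,0,0,-0.18,0.085]'
python3 -m inch '[0,0,0,0,0,-0.08,0.085, 0,0,0,0,0,0,0.085]'
python3 - <<'E'
from meas import *
ims={c:vision.get_image(c) for c in("scene","top")}
barrel(ims); posts(ims,(.493,.1705),(.4503,.0918))
for c in ims:
    for r in finder.find_in(c,"lever_post")[:2]: print(c,r["confidence"],r["point"],world(ims[c],r["point"]))
    cv2.imwrite(f"pics/l_{c}.png",ims[c]["image"][...,::-1])
go(.4503,.0918,.15)
E
```

```text
t: 9.15
ee_pos: [0.4931, 0.1705, 0.1139]
orientation: [[-0.208, 0.978, 0.01], [0.978, 0.208, 0.004], [0.002, 0.011, -1.0]]
ft_force: [11.4, 4.5, -4.9]
width: 0.015
gripper_force: 39.3
t: 9.52
ee_pos: [0.4937, 0.1707, 0.1138]
orientation: [[-0.208, 0.978, -0.0], [0.978, 0.208, 0.001], [0.001, -0.0, -1.0]]
ft_force: [-1.0, 3.1, 4.4]
width: 0.0149
gripper_force: 39.9
t: 10.15
ee_pos: [0.494, 0.1699, 0.1132]
orientation: [[-0.207, 0.978, -0.0], [0.978, 0.207, -0.0], [-0.0, -0.0, -1.0]]
ft_force: [-0.4, 0.7, 0.2]
width: 0.0849
gripper_force: 0.0
t: 11.4
ee_pos: [0.494, 0.17, 0.1933]
orientation: [[-0.996, -0.084, 0.0], [-0.084, 0.996, -0.0], [-0.0, -0.0, -1.0]]
ft_force: [-0.6, -0.4, -0.5]
width: 0.0851
gripper_force: 0.0
t: 11.65
ee_pos: [0.494, 0.17, 0.1933]
orientation: [[-0.988, -0.157, 0.0], [-0.157, 0.988, -0.0], [-0.0, -0.0, -1.0]]
ft_force: [1.0, -0.1, -0.0]
width: 0.085
gripper_force: 0.0
scene axis offset n [0.0001 0.0186 0.0471] at s 0.084 126 deg -70.3
scene axis offset n [-0.0005  0.0201  0.0478] at s 0.112 151 deg -70.67
top axis offset n [0.0014 0.0176 0.0472] at s 0.081 238 deg -69.45
top axis offset n [0.0016 0.0206 0.0472] at s 0.112 177 deg -69.57
aim scene 192 zmax 0.1566599641207218 mean [0.4901 0.1721 0.1379] cyl [0.4925 0.168 ]
aim top 9 zmax 0.14027252219708386 mean [0.4886 0.1659 0.1245] cyl [0.4935 0.1715]
lever scene 184 zmax 0.15732087135527495 mean [0.4484 0.0933 0.1373] cyl [0.4504 0.0887]
lever top 50 zmax 0.1578945044282517 mean [0.4506 0.0914 0.1508] cyl [0.451  0.0925]
scene 0.46 [361.4, 222.1] [0.4476 0.0959 0.1402]
scene 0.36 [319.3, 245.4] [0.4858 0.1748 0.1348]
tool shift [ 0.0554 -0.0704  0.0433]
```

```bash
python3 -m inch '[0.027,-0.0355,0,0,0,0,0.085, 0.027,-0.0355,0,0,0,0,0.085, 0,0,0,0,0,0,0.085]'
python3 -m inch '[0,0,0.03,0,0,0,0.085, 0,0,0.03,0,0,0,0.085, 0,0,0.02,0,0,0,0.085, 0,0,0,0,0,0,0.085]'
python3 - <<'E'
from meas import *
go(.4515,.0915,.1135)
im=vision.get_image("scene"); cv2.imwrite("pics/g2.png",cv2.resize(im["image"][150:300,240:440,::-1],(800,600),interpolation=cv2.INTER_CUBIC))
E
```

```text
t: 12.22
ee_pos: [0.4508, 0.0897, 0.1934]
orientation: [[-0.988, -0.154, -0.0], [-0.154, 0.988, -0.001], [0.0, -0.0, -1.0]]
ft_force: [0.6, 0.5, 0.3]
width: 0.0852
gripper_force: 0.0
t: 12.72
ee_pos: [0.4506, 0.0919, 0.1114]
orientation: [[-0.987, -0.158, -0.004], [-0.158, 0.987, 0.0], [0.004, 0.001, -1.0]]
ft_force: [0.5, -0.1, 0.4]
width: 0.0849
gripper_force: 0.0
tool shift [-0.0008 -0.0005 -0.0021]
```

View pics/g2.png

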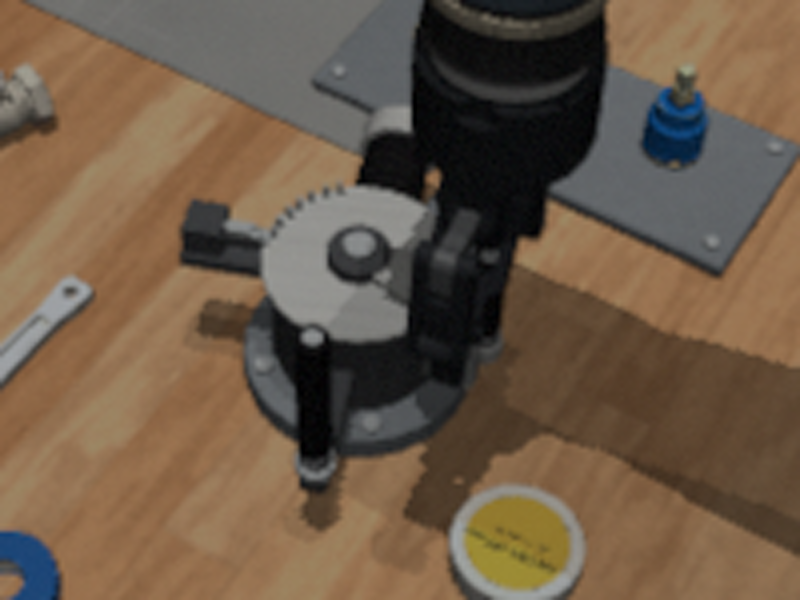

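The crop shows the lever post, top at about (490,260), just behind the near finger and between the fingers, which agrees with the calculated pose to under 1 mm. Closing.

```bash
python3 -m inch '[0,0,0,0,0,0,0.05, 0,0,0,0,0,0,0.03, 0,0,0,0,0,0,0.012, 0,0,0,0,0,0,0.012, 0,0,0,0,0,0,0.012, 0,0,0,0,0,0,0.012, 0,0,0,0,0,0,0.012]' 40
cat > lev.py <<'E'
from h import *
s=observe(); p=s["ee_pos"]; v=p[:2]-[.527,.0765]; a=np.degrees(np.arctan2(v[1],v[0]))%360
t=np.array([-v[1],v[0]])/np.hypot(*v); f=s["ft_force"][:2]
print("t %.2f r %.4f ang %.2f q %.3f  tangF %.1f radF %.1f grip %.0f w %.4f"%(s["t"],np.hypot(*v),a,np.radians(a-(290-126)),f@t,f@v/np.hypot(*v),s["gripper_force"],s["width"]))
E
python3 lev.py
```

```text
t: 13.65
ee_pos: [0.4523, 0.0914, 0.1138]
orientation: [[-0.988, -0.157, 0.001], [-0.157, 0.988, -0.0], [-0.001, -0.0, -1.0]]
ft_force: [-0.0, -0.9, 3.3]
width: 0.0149
gripper_force: 39.0
t 13.65 r 0.0762 ang 168.76 q 0.083  tangF 0.9 radF -0.2 grip 39 w 0.0149
```

Run:
```python
from h import *
R=observe()["orientation"]; q=np.array([.083]+list(np.arange(.12,.83,.04))); a=q+np.radians(164)
P=np.stack([.527+.0762*np.cos(a),.0765+.0762*np.sin(a),0*a],1)
for qq,d in zip(q[1:],np.diff(P,axis=0)@R): print(round(qq,2),(d*1000).round(1))
```

```text
0.12 [ 0.9 -2.7 -0. ]
0.16 [ 0.9 -2.9 -0. ]
0.2 [ 0.8 -2.9 -0. ]
0.24 [ 0.7 -3.   0. ]
0.28 [ 0.5 -3.   0. ]
0.32 [ 0.4 -3.   0. ]
0.36 [ 0.3 -3.   0. ]
0.4 [ 0.2 -3.   0. ]
0.44 [ 0.1 -3.   0. ]
0.48 [-0.1 -3.   0. ]
0.52 [-0.2 -3.   0. ]
0.56 [-0.3 -3.   0. ]
0.6 [-0.4 -3.   0. ]
0.64 [-0.6 -3.   0. ]
0.68 [-0.7 -3.   0. ]
0.72 [-0.8 -2.9  0. ]
0.76 [-0.9 -2.9  0. ]
0.8 [-1.  -2.9  0. ]
```

```bash
I="python3 -m inch"; 
python3 -m inch '[0.0009,-0.0027,0,0,0,0,0.012, 0,0,0,0,0,0,0.012]' >/dev/null; python3 lev.py
python3 -m inch '[0.0009,-0.0029,0,0,0,0,0.012, 0,0,0,0,0,0,0.012]' >/dev/null; python3 lev.py
python3 -m inch '[0.0008,-0.0029,0,0,0,0,0.012, 0,0,0,0,0,0,0.012]' >/dev/null; python3 lev.py
python3 -m inch '[0.0007,-0.003,0,0,0,0,0.012, 0,0,0,0,0,0,0.012]' >/dev/null; python3 lev.py
python3 -m inch '[0.0003,-0.0015,0,0,0,0,0.012, 0,0,0,0,0,0,0.012]' >/dev/null; python3 lev.py
python3 -m inch '[0.0003,-0.0015,0,0,0,0,0.012, 0,0,0,0,0,0,0.012]' >/dev/null; python3 lev.py
python3 -m inch '[0.0004,-0.003,0,0,0,0,0.012, 0,0,0,0,0,0,0.012]'; python3 lev.py
```

```text
t 13.90 r 0.0762 ang 170.92 q 0.121  tangF -0.3 radF -0.1 grip 39 w 0.0152
t 14.15 r 0.0763 ang 172.88 q 0.155  tangF -1.5 radF 0.4 grip 39 w 0.0148
t 14.40 r 0.0763 ang 174.73 q 0.187  tangF -2.9 radF 0.3 grip 39 w 0.0148
t 14.65 r 0.0764 ang 176.80 q 0.223  tangF -4.4 radF 0.8 grip 39 w 0.0150
t 14.90 r 0.0763 ang 179.01 q 0.262  tangF -0.2 radF 0.3 grip 39 w 0.0153
t 15.15 r 0.0764 ang 180.24 q 0.283  tangF -0.4 radF 0.0 grip 39 w 0.0151
t: 15.4
ee_pos: [0.4506, 0.0733, 0.1138]
orientation: [[-0.988, -0.157, 0.001], [-0.157, 0.988, 0.0], [-0.001, -0.0, -1.0]]
ft_force: [0.1, 1.5, 5.9]
width: 0.0148
gripper_force: 39.3
t 15.40 r 0.0764 ang 182.39 q 0.321  tangF -1.5 radF -0.1 grip 39 w 0.0148
```

```bash
python3 -m inch '[0.0003,-0.003,0,0,0,0,0.012, 0,0,0,0,0,0,0.012]' >/dev/null; python3 lev.py
python3 -m inch '[0.0002,-0.003,0,0,0,0,0.012, 0,0,0,0,0,0,0.012]' >/dev/null; python3 lev.py
python3 -m inch '[0.0001,-0.003,0,0,0,0,0.012, 0,0,0,0,0,0,0.012]' >/dev/null; python3 lev.py
python3 -m inch '[-0.0001,-0.003,0,0,0,0,0.012, 0,0,0,0,0,0,0.012]' >/dev/null; python3 lev.py
python3 -m inch '[-0.0002,-0.003,0,0,0,0,0.012, 0,0,0,0,0,0,0.012]' >/dev/null; python3 lev.py
python3 -m inch '[-0.0003,-0.003,0,0,0,0,0.012, 0,0,0,0,0,0,0.012]' >/dev/null; python3 lev.py
python3 -m inch '[-0.0004,-0.003,0,0,0,0,0.012, 0,0,0,0,0,0,0.012]' >/dev/null; python3 lev.py
python3 -m inch '[-0.0003,-0.0015,0,0,0,0,0.012, 0,0,0,0,0,0,0.012]'; python3 lev.py
```

```text
t 15.65 r 0.0765 ang 184.15 q 0.352  tangF -2.9 radF 0.0 grip 39 w 0.0150
t 15.90 r 0.0765 ang 186.06 q 0.385  tangF -3.4 radF 0.9 grip 39 w 0.0149
t 16.15 r 0.0765 ang 189.20 q 0.440  tangF -1.3 radF 0.3 grip 39 w 0.0145
t 16.40 r 0.0766 ang 191.59 q 0.482  tangF -0.0 radF 0.7 grip 39 w 0.0151
t 16.65 r 0.0766 ang 193.30 q 0.511  tangF -3.3 radF 0.6 grip 39 w 0.0153
t 16.90 r 0.0767 ang 195.24 q 0.545  tangF -3.4 radF 1.4 grip 39 w 0.0151
t 17.15 r 0.0767 ang 198.24 q 0.598  tangF 0.4 radF 0.1 grip 39 w 0.0149
t: 17.4
ee_pos: [0.4547, 0.0509, 0.1138]
orientation: [[-0.988, -0.157, 0.0], [-0.157, 0.988, -0.001], [-0.0, -0.001, -1.0]]
ft_force: [-0.5, 0.7, 6.0]
width: 0.0149
gripper_force: 39.4
t 17.40 r 0.0767 ang 199.49 q 0.619  tangF -0.9 radF 0.2 grip 39 w 0.0149
```

```bash
python3 -m inch '[-0.0007,-0.003,0,0,0,0,0.012, 0,0,0,0,0,0,0.012]' >/dev/null; python3 lev.py
python3 -m inch '[-0.0007,-0.003,0,0,0,0,0.012, 0,0,0,0,0,0,0.012]' >/dev/null; python3 lev.py
python3 -m inch '[-0.0004,-0.0015,0,0,0,0,0.012, 0,0,0,0,0,0,0.012]' >/dev/null; python3 lev.py
python3 -m inch '[-0.0004,-0.0015,0,0,0,0,0.012, 0,0,0,0,0,0,0.012]'; python3 lev.py
```

```text
t 17.65 r 0.0768 ang 201.79 q 0.659  tangF 0.0 radF 0.7 grip 39 w 0.0150
t 17.90 r 0.0769 ang 203.44 q 0.688  tangF -2.4 radF 1.0 grip 39 w 0.0151
t 18.15 r 0.0769 ang 204.32 q 0.704  tangF -3.6 radF 1.0 grip 39 w 0.0149
t: 18.4
ee_pos: [0.4574, 0.0436, 0.1137]
orientation: [[-0.987, -0.158, -0.001], [-0.158, 0.987, 0.002], [0.001, 0.002, -1.0]]
ft_force: [-2.2, 3.0, 8.1]
width: 0.015
gripper_force: 39.5
t 18.40 r 0.0770 ang 205.28 q 0.720  tangF -3.6 radF 0.7 grip 39 w 0.0150
```

```bash
python3 -m inch '[-0.0004,-0.0015,0,0,0,0,0.012, 0,0,0,0,0,0,0.012]' >/dev/null; python3 lev.py
python3 -m inch '[-0.0003,-0.001,0,0,0,0,0.012, 0,0,0,0,0,0,0.012]'; python3 lev.py
```

```text
t 18.65 r 0.0770 ang 206.33 q 0.739  tangF -4.4 radF 0.9 grip 39 w 0.0152
t: 18.9
ee_pos: [0.4582, 0.0417, 0.1137]
orientation: [[-0.987, -0.158, -0.002], [-0.158, 0.987, 0.003], [0.001, 0.003, -1.0]]
ft_force: [-3.2, 3.6, 7.2]
width: 0.0148
gripper_force: 39.5
t 18.90 r 0.0770 ang 206.82 q 0.747  tangF -4.6 radF 1.3 grip 40 w 0.0148
```

```bash
python3 -m inch '[-0.0003,-0.001,0,0,0,0,0.012, 0,0,0,0,0,0,0.012]' ; python3 lev.py
```

```text
t: 19.15
ee_pos: [0.4597, 0.0392, 0.1138]
orientation: [[-0.988, -0.158, 0.0], [-0.158, 0.988, -0.001], [-0.0, -0.001, -1.0]]
ft_force: [-0.5, -0.2, 6.0]
width: 0.0146
gripper_force: 39.4
t 19.15 r 0.0770 ang 208.98 q 0.785  tangF -0.0 radF 0.5 grip 39 w 0.0146
```

The force dropped at the fourth click with the lever at about 0.785, inside the required range. I'll check the aim and the bystanders before handing in.

Run:
```python
from meas import *
ims={c:vision.get_image(c) for c in("scene","top")}
barrel(ims); posts(ims,(.493,.1705),(.459,.04))
for k,im in ims.items():
    P=cloud(im);z=P[...,2]; m=near(P,(.598,-.126),.03)&(z>.018)&(z<.05); q=P[m]; print(k,len(q),q.mean(0),circ(q[:,:2],.0135,q[:,:2].mean(0)))
    for n in("mixer_mid","tin","wrench","elbow"):
        r=finder.find_in(k,n)[:1]; print(n,[(np.round(x["point"]),world(im,x["point"])) for x in r])
im=ims["top"]; g=im["image"][...,::-1].copy()
K,T=im["camera_matrix"],np.linalg.inv(im["extrinsics"])
cv2.imwrite("pics/fin.png",cv2.resize(g[120:300,220:460],(800,600),interpolation=cv2.INTER_CUBIC))
```

```text
scene axis offset n [-0.0005  0.0179  0.0477] at s 0.084 181 deg -70.73
scene axis offset n [-0.      0.0202  0.0479] at s 0.113 202 deg -70.42
top few
top few
aim scene 191 zmax 0.15797374988384771 mean [0.4901 0.172  0.1379] cyl [0.4926 0.1678]
aim top 67 zmax 0.15704641624824556 mean [0.4921 0.1694 0.1452] cyl [0.4933 0.1716]
lever scene 145 zmax 0.1698239803978423 mean [0.4508 0.0485 0.1364] cyl [0.4545 0.0492]
lever top few 0
scene 108 [ 0.5949 -0.121   0.0363] [ 0.5991 -0.1307]
mixer_mid [(array([408., 181.]), array([ 0.4498, -0.1334,  0.04  ]))]
tin [(array([371., 290.]), array([0.3933, 0.1422, 0.0225]))]
wrench [(array([232., 255.]), array([0.6715, 0.2162, 0.0091]))]
elbow [(array([293., 321.]), array([ 0.4888,  0.2624, -0.0025]))]
top 67 [ 0.5963 -0.1229  0.0418] [ 0.6014 -0.1256]
mixer_mid [(array([399., 249.]), array([ 0.4546, -0.1336,  0.0477]))]
tin [(array([280., 273.]), array([0.4067, 0.1507, 0.0198]))]
wrench [(array([255., 167.]), array([0.676 , 0.2139, 0.0065]))]
elbow [(array([234., 243.]), array([0.4835, 0.2632, 0.0197]))]
```

View pics/fin.png

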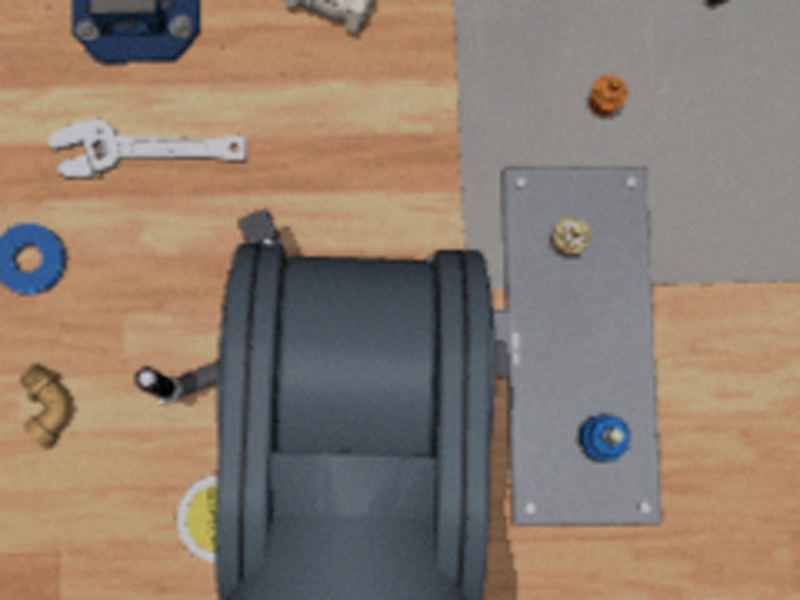

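The arm hides the scope in this view. The cartridges (brass at crop (572,237), mixer at (605,438)), wrench, elbow and tin are where they were, and the aim post has not moved. Handing in.

```bash
python3 lev.py; python3 -c "
from station import ticket; print(ticket.finish_job())"
```

```text
t 19.65 r 0.0770 ang 209.00 q 0.785  tangF -1.1 radF 1.6 grip 39 w 0.0150
the job is handed in; nothing more can be done
None
```

I handed the job in at 19.65 s, with no verdict shown: the scope was aimed at the brass cartridge and held steady for over a second, the lever advanced exactly four clicks (about 0.785 rad) and still gripped at 39 N, and the cartridges, tin, wrench and elbow undisturbed in the last pictures.

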